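# Copy a sample corner's angle to the trimmer's swivel fence with a locking bevel

### The job

Copy the angle of the wooden sample corner to the trimmer's swivel fence with the locking bevel: hold the bevel's stock against the corner's rail and slide it in until the strut has swung the blade and blade and strut lie flat together under light pressure, then press the red lever right down to lock it. Carry the locked bevel onto the trimmer, lay its stock against the trimmer's rail and slide it along until the blade has turned the fence flat against itself, and leave it lying there. Press gently throughout (the sample corner is only glued and the fence is light), and leave the other things where they are.

Things in the scene. Friction and masses are not known exactly. Their poses are not given: they have to be found in the camera images.
- bevel: Locking bevel, loose, 0.3 to 0.5 kg: dark steel stock 24 mm wide, 18 mm tall, with a hinged blade, an orange grip and a red lever. Origin on the hinge axis at the underside; x along the stock to its tail (110 mm away), z up. Its hinge end is round, radius 12 mm; stock and blade edges lie 12 mm off their centre lines. A pale dial (radius 26 mm, 18 to 22 mm up) turns with the blade.
- bevel_grip (a point): Point in the upright orange grip, on the stock's centre line 62 mm from the hinge, 44 mm above the bevel's underside. The grip is 32 mm along the stock, 20 mm across it, and reaches from 17 to 58 mm above the underside.
- bevel_blade (a joint): Angle between stock (towards its tail) and blade, rad, counter-clockwise from above, 0 to 2.6; starts at 1.6 to 1.9, wider than the corner. Unlocked, the blade swings under light pressure (friction 0.02 N m) and stays where it is left. Locked, it holds by friction and may creep under hard pushing.
- blade_mid (a point): Middle of the blade's measuring edge, which faces away from the stock: 55 mm from the hinge, 12 mm off the blade's centre line. x along the blade away from the hinge. The steel blade is 105 mm long, 24 mm wide and lies 5 to 10 mm above the bevel's underside.
- bevel_lever (a joint): Red cam lever, rad: 0 = flat towards the grip (locked), 0.85 = fully up; starts at 0.68 to 0.8 (unlocked). Below about 0.5 its cams bear on the dial; pressed right down (up to 15 N, following its arc) it passes over centre and stays shut. Its axis crosses the hinge axis 34 mm above the bevel's underside.
- lever_tip (a point): On the upper face of the red lever near its free end: 27 mm from the lever's axis, 4 mm above its centre line. The lever is 14 mm wide and points to the grip.
- corner_rail: Rail of the sample corner: light wooden batten 28 mm wide, 16 mm tall, fixed. Origin at the vertex, on the rail's inner face at table level; x along that face from the vertex (reaches 135 mm), y to the inner side. The stock goes on the inner side, hinge towards the vertex, tail to +x.
- corner_strut: Strut of the sample corner: darker batten, 15.5 mm tall, fixed. Origin at the vertex; x along its inner face (reaches 80 mm), wood on +y, open corner on -y. The angle q from the rail's x to the strut's x (0.95 to 1.3 rad) is to be copied. Stock and blade both lie flush when the hinge is about 12 mm / tan(q/2) from the vertex along the rail; feel for it.
- trimmer: Board trimmer, fixed, parallel to the sample rail (same x and y): bed with a green mat, top at z = 10 mm, aluminium rail along one edge (top 20 mm), parked cutter head on the rail at -x. Origin on the rail's inner face abreast of the fence's pivot, at table level; x along the rail (bed -77 to 167 mm), y over the bed (to 115 mm). The bevel goes on the bed, tail to +x, fence on its -x side.
- fence (a joint): Angle from the trimmer's +x to its swivel fence, rad, counter-clockwise, 0 to 2.4; starts at 1.45 to 1.7. It turns stiffly (friction 0.03 N m) and stays. With a blade locked at q it lies flat on the blade when the hinge is near x = 7 mm/sin(q) - 62 mm/tan(q) + 12 mm/tan(q/2) in the trimmer's frame; feel for it.
- fence_mid (a point): Middle of the fence face that the blade touches, 7 mm off the fence's pivot; x along the fence. The fence is a smooth aluminium bar 64x14x14 mm with a black knob that turns on the bed about its middle, 62 mm from the rail's face.
- tape_measure: Tape measure, loose, 36x71x62 mm, standing near the trimmer; not part of the job. Origin at the centre of its underside.
- pack_soap: Small product box, loose, 56x80x30 mm; not part of the job. Origin at the centre of its underside.

How it is judged:
By the outcome, as a careful person would: the job done as asked, in the order asked, and still so for the second after the job is handed in, with the robot touching nothing.
It also fails if it takes over 72 s, if anything falls off the work surface, if the arm or the gripper's body presses on something with over 40 N, if the wrist force passes 120 N, or if a joint passes its speed limit or range.

### The arm

A 6-joint arm with a two-finger parallel gripper is mounted at the origin on a cart in front of the work surface, level with it; the furniture and walls round the work are solid. World frame = base frame: x ahead of the robot, y to its left, z up, the work surface at z = 0. Lengths are in mm, angles in rad, forces in N, time in s.
With the tool pointing down it reaches from about 250 to 775 mm from the base axis. Payload 4 kg.
Tool frame: the origin (TCP) lies on the centre line of the jaws, within the pads' length; the fingertips stand 8 mm ahead of it and the grasp point (between the pads) lies 11 mm behind it; z points along the fingers, y is the line along which they close (so a half turn about z gives the same grasp; the last joint's range is limited). The gripper opens to 94 mm and grips with 3 to 60 N. Pads are 16 mm wide; open, the fingers measure 119 mm over their backs; the gripper's body (75 mm by 177 mm) begins 78 mm behind the grasp point.
Start: joints at [-1.411, 0.087, 1.371, -0, 1.684, -0.103], TCP at [142.878, -531.136, 213.506] pointing down, gripper open.
Joint ranges: [-3.1, 3.1], [-0.76, 2.03], [0.27, 2.55], [-1.08, 4.22], [0.17, 2.65], [-2.57, 2.57]. Speed limits (rad/s): [2.79, 2.79, 3.14, 3.14, 3.14, 3.14].

### API

Orientations are given as a unit quaternion [w, x, y, z].
In Python, from rig import r gives the robot as it stands. The module is installed in compiled form; this text tells all that it offers.
- The arm moves only by the tool carry_out, never from a script. Its arguments are lists of equal length, an entry for each row: "xyz": the shift along the world's x, y, z in cm, a list of three; "dr": the turn, a rotation vector about the world's x, y, z in degrees, a list of three. A call has 1 to 20 rows; each row shifts and turns the commanded pose from where the row before left it; what a row does not reach is not made up. A row lasts 1/10 s, in which the tool goes at most 50 mm and 8.59 degrees, less where a joint would pass 70% of its speed; a pose out of reach is approached as far as the arm can. A call is refused whole if a number of a shift passes 5 or a number of a turn 8.59, either way. A call with a gripper value outside its range is refused whole. "jaw" is the opening, from 0 (shut) to 1 (fully open), set as the call begins (left out, the last holds). The fingers move at their own pace and stop on an object; the grip force is fixed at half the most. Time passes only in rows, so rows that do not move let the fingers close. It gives the time, the measured TCP pose, the force, the opening and the grip force at its end, in the units of the state.
- r.observe(): the state, without advancing time (a new reading comes with each control period).
- r.get_image(name): name is "scene" or "top"; returns the picture (384x512x3 uint8, blue, green, red); there is no depth.
- r.camera_params(name): a dict with "mtx" (3x3 intrinsics, pixels), "R" (3x3) and "t" (3): a world point X has camera coordinates R X + t. Camera axes: x right, y down, z forward; pixel columns grow to the right and rows downward; lengths in mm; the calibration is good to about 2 mm. A picture is of the moment at which its call begins. camera_params takes no time and is no camera call.
- r.hand_in(): hands the job in; it is judged then, once.
The state is a dict: "time_s": time; "joints": joint angles; "joint_velocities": joint speeds; "joint_efforts": joint torques, N m; "position": TCP position; "tcp_rot": TCP orientation; "ft_force": force on the tool from outside, world axes, zero at the start; "wrist_torque": the same for the moment, N m; "finger_gap": finger opening in mm; "gripper_force": force on a finger pad.
Only numpy, scipy, OpenCV 4.12 (cv2) and the standard library are available. Lean on these libraries where they do the work, as an engineer would, in place of code of your own. Each camera call takes 0.05 s, during which the arm holds its last target. There are 200 camera calls.

## Working session

There is one attempt and no reset: what is moved stays moved. The work goes in short steps, Python scripts to look and compute and a tool call to move; the robot and the scene stay as the last step left them, time stands still between calls to the robot, and variables do not carry over. Pictures are saved under pics/ and viewed, at most 10 in all, crops included, and the job is handed in when it is done.

Besides the shell and the picture viewer there is one more tool, called by a JSON object that holds its "method" and its "body". carry_out: Moves the arm, as the interface text tells. Its arguments: {"type":"object","properties":{"xyz":{"type":"array","items":{"type":"array","items":{"type":"number"}}},"dr":{"type":"array","items":{"type":"array","items":{"type":"number"}}},"jaw":{"type":"number"}},"required":["xyz","dr"]}

```bash
mkdir -p pics; python3 - <<'E'
from rig import r
import cv2,json,numpy as np
for n in("top","scene"):
    cv2.imwrite(f"pics/{n}0.png",cv2.resize(r.get_image(n),(800,600),interpolation=cv2.INTER_CUBIC)); cv2.imwrite(f"raw_{n}.png",r.get_image(n))
    p=r.camera_params(n);print(n,p, -np.array(p["R"]).T@np.array(p["t"]))
print(r.observe())
E
```

```text
top {'mtx': array([[376.53441957,   0.        , 257.04176171],
       [  0.        , 376.53441957, 193.19052763],
       [  0.        ,   0.        ,   1.        ]]), 'R': array([[-0.02820521, -0.99956094,  0.00907705],
       [-0.99622172,  0.0273625 , -0.08242319],
       [ 0.08213863, -0.01136752, -0.99655608]]), 't': array([213.71073416, 468.93150847, 883.75866558])} [400.59678317 210.83190906 917.42604059]
scene {'mtx': array([[349.53333128,   0.        , 255.15265366],
       [  0.        , 349.53333128, 190.30477753],
       [  0.        ,   0.        ,   1.        ]]), 'R': array([[-0.50019432, -0.86576317, -0.0161176 ],
       [-0.64815743,  0.38668564, -0.65602299],
       [ 0.57419299, -0.31769223, -0.75456879]]), 't': array([396.45541799, 273.38521268, 700.45234386])} [-26.69342134 460.05062987 714.27637382]
{'time_s': 0.2, 'joints': array([-1.41110547e+00,  8.76947880e-02,  1.37164346e+00, -1.23967718e-05,
        1.68358618e+00, -1.03083168e-01]), 'joint_velocities': array([ 0.00038568, -0.00292914, -0.00604269,  0.00019235, -0.00023046,
       -0.00131429]), 'joint_efforts': array([-1.21595303e-04, -3.40131533e+01, -3.02402723e+01,  7.15437345e-02,
        2.99955066e-02, -1.17720256e-04]), 'position': array([ 142.81882797, -530.81126458,  212.75624683]), 'tcp_rot': array([-6.65446374e-04,  9.91381007e-01,  1.31008607e-01, -2.50016526e-05]), 'ft_force': array([ 0.8130364 ,  0.12027633, -0.45279458]), 'wrist_torque': array([-0.00080325, -0.01960518,  0.02612164]), 'gripper_force': 0.0, 'finger_gap': 93.79312469848618}
```

View pics/top0.png

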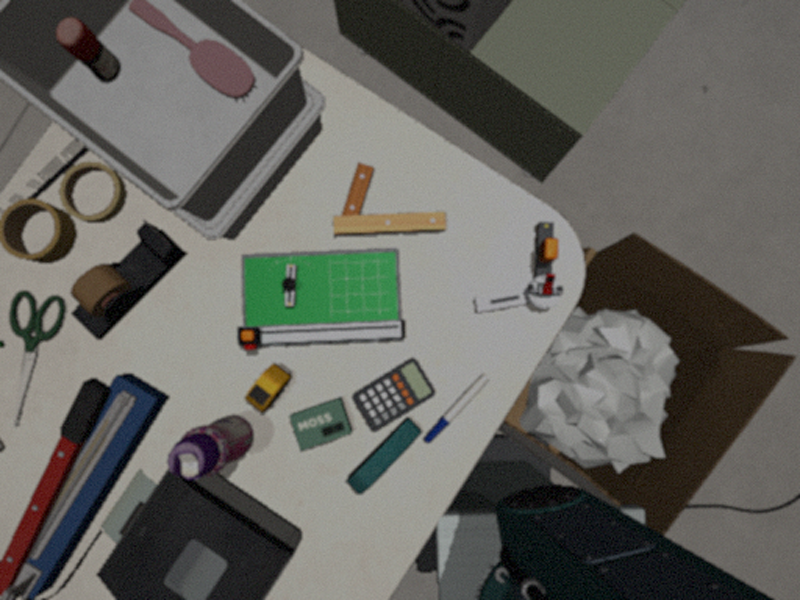

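View pics/scene0.png

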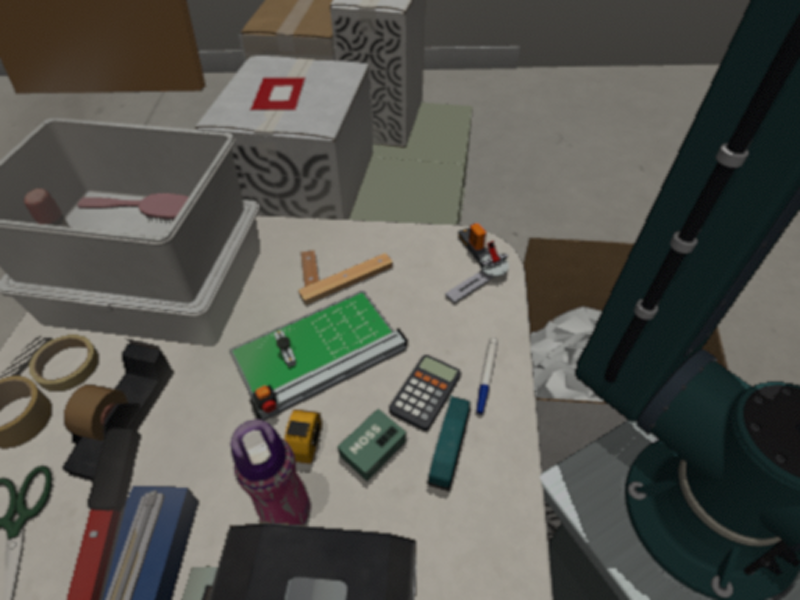

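The top view shows the bevel at about (545,262) px of 800, with its grip at (550,250) and hinge near (543,290). The corner's rail runs (333,222)–(446,222) and its strut goes up to (365,165). The trimmer is at (320,295), with its fence upright at (290,285). The scene view agrees. Next I crop for detail.

```bash
python3 - <<'E'
import cv2,numpy as np
t=cv2.imread("raw_top.png");s=cv2.imread("raw_scene.png")
a=cv2.resize(t[100:225,150:290],None,fx=5.0,fy=4.8,interpolation=cv2.INTER_CUBIC)
a=cv2.resize(t[100:225,150:290],None,fx=4.8,fy=4.8,interpolation=cv2.INTER_CUBIC)
cv2.imwrite("pics/c1.png",a)
b=cv2.resize(t[136:206,296:366],None,fx=5.7,fy=5.7,interpolation=cv2.INTER_CUBIC)
c=cv2.resize(s[135:205,270:340],None,fx=5.7,fy=5.7,interpolation=cv2.INTER_CUBIC)
cv2.imwrite("pics/c2.png",np.hstack([b,c]))
E
```

```text
(no output)
```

View pics/c1.png

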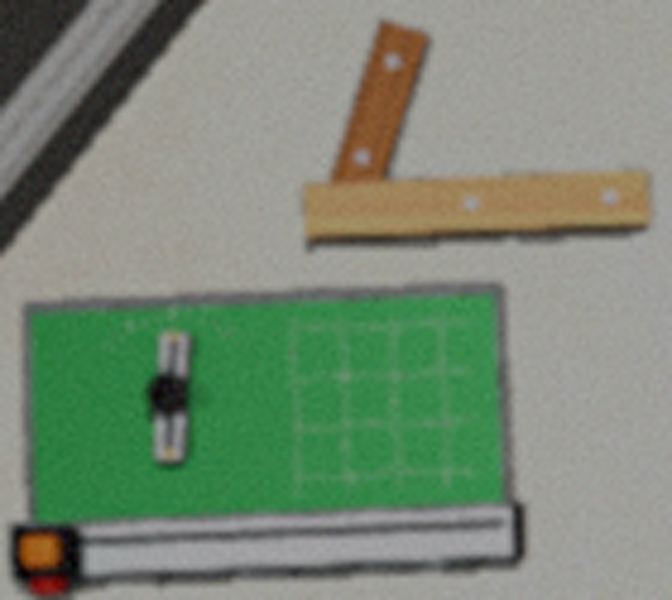

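View pics/c2.png

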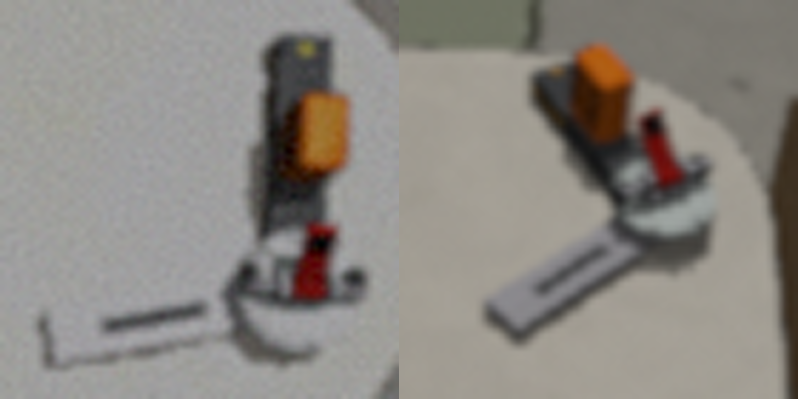

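The crops show the following:
- **Corner:** the rail's inner edge runs at about (305,185)–(650,173) and the strut's inner face at (385,180)–(428,38).
- **Trimmer:** the rail's inner edge runs at about (85,520)–(515,503), and the fence leans slightly right.
- **Bevel:** the tail points up (+x) and the blade points left (+y).

Now I measure by masks.

```bash
cat > h.py <<'E'
import cv2,numpy as np
from rig import r
P={n:r.camera_params(n) for n in("top","scene")}
def w(n,px,z):
    p=P[n];R=np.array(p["R"]);c=-R.T@np.array(p["t"])
    px=np.atleast_2d(px).astype(float)
    d=(R.T@np.linalg.inv(p["mtx"])@np.c_[px,np.ones(len(px))].T).T
    return c+d*((z-c[2])/d[:,2])[:,None]
def mask(im,lo,hi,box):
    m=cv2.inRange(cv2.cvtColor(im,cv2.COLOR_BGR2HSV),np.array(lo),np.array(hi))
    o=np.zeros_like(m);x0,y0,x1,y1=box;o[y0:y1,x0:x1]=m[y0:y1,x0:x1]
    n,l,s,c=cv2.connectedComponentsWithStats(o)
    k=1+np.argmax(s[1:,4]) if n>1 else 0
    return np.uint8(l==k)*255,s[k,4],c[k]
def rect(im,lo,hi,box,n,z):
    m,a,c=mask(im,lo,hi,box)
    q=cv2.findContours(m,cv2.RETR_EXTERNAL,cv2.CHAIN_APPROX_NONE)[0]
    if not q:return None
    q=max(q,key=cv2.contourArea)
    W=w(n,q.reshape(-1,2),z)[:,:2].astype(np.float32)
    b=cv2.minAreaRect(W)
    return a,c.round(1),w(n,c,z)[0].round(1),b
E
python3 - <<'E'
from h import *
t=cv2.imread("raw_top.png");s=cv2.imread("raw_scene.png")
H=cv2.cvtColor(t,cv2.COLOR_BGR2HSV);HS=cv2.cvtColor(s,cv2.COLOR_BGR2HSV)
C=lambda u,v:(int(150+u/4.8),int(100+v/4.8))
for nm,p in dict(rail=C(550,200),strut=C(375,110),green=C(250,450),alum=C(300,550),fence=C(172,350),fence2=C(170,440),grip=(296+325//6,136+130//6),table=C(400,270),gripside=(347,162),lever=(296+57-2,136+48),stock=(296+51,136+13),blade=(296+15,136+59)).items(): print(nm,p,H[p[1],p[0]])
print("scene", HS[135+10,270+36],HS[135+18,270+35],HS[135+28,270+46])
print("grip",rect(t,(5,180,170),(20,255,255),(330,140,366,175),"top",58))
print("gripS",rect(s,(5,150,150),(20,255,255),(290,135,330,170),"scene",58))
print("rail",rect(t,(10,70,100),(25,175,255),(205,130,295,160),"top",16))
print("strut",rect(t,(5,120,60),(16,255,200),(205,90,245,140),"top",15.5))
print("green",rect(t,(45,100,50),(85,255,255),(150,150,265,225),"top",10))
E
```

```text
rail (264, 141) [ 17 114 155]
strut (228, 122) [ 13 165 133]
green (202, 193) [ 68 158 129]
alum (212, 214) [150   2 159]
fence (185, 172) [135   9 115]
fence2 (185, 191) [120  16  98]
grip (350, 157) [ 15 190 154]
table (233, 156) [ 23  13 160]
gripside (347, 162) [  6 255  40]
lever (351, 184) [  0 255  88]
stock (347, 149) [140  11  71]
blade (311, 195) [150   3 158]
scene [ 14 226 175] [ 12 236  66] [  1 222 108]
grip (np.int32(196608), array([255.5, 191.5]), array([475.4, 204.5,  58. ]), ((491.1977233886719, 197.70657348632812), (1222.260986328125, 887.636962890625), 88.70726013183594))
gripS (np.int32(34), array([305.7, 146.1]), array([541.7, -18.8,  58. ]), ((541.8714599609375, -18.602083206176758), (12.005057334899902, 26.119678497314453), 89.42750549316406))
rail (np.int32(838), array([246.6, 141.4]), array([601.9, 222.3,  16. ]), ((609.52783203125, 216.56210327148438), (46.214176177978516, 171.1995086669922), 0.909407377243042))
strut (np.int32(297), array([228.7, 121.8]), array([651.4, 264.6,  15.5]), ((649.799072265625, 265.04168701171875), (23.45535659790039, 86.95791625976562), 71.45817565917969))
green (np.int32(3953), array([205.6, 184.7]), array([499.5, 324.2,  10. ]), ((500.04949951171875, 325.823974609375), (105.25572967529297, 234.00132751464844), 0.9879719018936157))
```

```bash
cat > m.py <<'E'
from h import *
def edge(im,ch,th,cols,r0,r1,axis=0,pick=0):
    """subpixel crossing of channel ch at th along each column (axis 0) or row (axis 1)"""
    c=cv2.cvtColor(im,cv2.COLOR_BGR2HSV)[...,ch].astype(float)
    c=cv2.GaussianBlur(c,(3,3),0);o=[]
    if axis:c=c.T
    for k in cols:
        p=c[r0:r1,k]-th;i=np.where(p[:-1]*p[1:]<0)[0]
        if len(i):
            j=i[pick];y=r0+j+p[j]/(p[j]-p[j+1]);o.append((y,k) if axis else (k,y))
    return np.array(o)
def line(W):
    l=cv2.fitLine(W[:,:2].astype(np.float32),cv2.DIST_HUBER,0,.01,.01).ravel()
    return l[2:],l[:2]
E
python3 - <<'E'
from m import *
t=cv2.imread("raw_top.png");s=cv2.imread("raw_scene.png")
# rail inner edge
rp,rd=line(w("top",edge(t,1,65,range(238,282),128,141),16)); rd=-rd*np.sign(rd[1]) 
print("rail pt",rp,"dir",rd,"ang",np.degrees(np.arctan2(rd[1],rd[0])))
sp,sd=line(w("top",edge(t,1,75,range(110,133),228,243,1,-1),15.5)); sd=sd*np.sign(sd[0])
print("strut",sp,sd,"q",np.arctan2(rd[0]*sd[1]-rd[1]*sd[0],rd@sd))
k=np.linalg.solve(np.c_[rd,-sd],sp-rp);v=rp+k[0]*rd;print("vertex",v)
e=edge(t,1,65,range(255,285),136,160,0,-1);print("rail bottom edge ~",w("top",e,16)[:,:2].mean(0))
# trimmer rail
tp,td=line(w("top",edge(t,1,80,range(170,255),195,214),20)); td=-td*np.sign(td[1])
print("trim rail",tp,td,np.degrees(np.arctan2(td[1],td[0])))
# fence
H=cv2.cvtColor(t,cv2.COLOR_BGR2HSV)
m=np.uint8(H[...,1]<85)*255;z=np.zeros_like(m);z[166:199,174:196]=m[166:199,174:196]
n,l,st,c=cv2.connectedComponentsWithStats(z);k=1+np.argmax(st[1:,4]);
q=np.argwhere(l==k)[:,::-1];W=w("top",q,24);fp,fd=line(W);fd=fd*np.sign(fd[0]);print("fence",st[k],fp,fd,"ang",np.arctan2(td[0]*fd[1]-td[1]*fd[0],td@fd), cv2.minAreaRect(W[:,:2].astype(np.float32)))
ny=np.array([-td[1],td[0]]);print("pivot in trimmer y", (fp-tp)@ny)
print("grip",rect(t,(8,120,100),(20,255,255),(330,145,366,172),"top",58))
print("gripS",rect(s,(10,150,120),(20,255,255),(295,138,320,155),"scene",58))
print("tail dot",rect(t,(20,100,90),(35,255,255),(335,138,360,150),"top",18))
print("leverT",rect(t,(0,150,70),(4,255,255),(340,170,366,200),"top",48))
b=edge(t,2,125,range(144,176),335,348,1,0);print("stock left",line(w("top",b,18)))
m,a,c=mask(t,(0,0,140),(180,20,255),(300,185,335,205))
E
```

```text
rail pt [613.969   188.92578] dir [ 0.01330249 -0.99991155] ang -89.23779
strut [649.75665 251.29669] [ 0.94724673 -0.32050535] q 1.2312305
vertex [612.97363 263.7424 ]
rail bottom edge ~ [585.12566796 167.17892964]
trim rail [447.19794 310.8049 ] [ 0.01605044 -0.9998712 ] -89.08033
fence [181 169   9  28 180] [504.77914 370.50146] [ 0.9981032  -0.06156288] ang 1.4931433 ((504.7319641113281, 371.97039794921875), (18.454896926879883, 65.01554870605469), 85.89586639404297)
pivot in trimmer y 58.531948
grip (np.int32(104), array([352.4, 158.5]), array([545.8, -21.8,  58. ]), ((545.8335571289062, -22.003347396850586), (16.2476806640625, 30.565858840942383), 87.22783660888672))
gripS (np.int32(44), array([305.5, 146.5]), array([540.8, -17.6,  58. ]), ((541.1985473632812, -17.394298553466797), (14.407057762145996, 30.333728790283203), 89.42750549316406))
tail dot (np.int32(2), array([349.5, 144. ]), array([588.4, -27.3,  18. ]), ((588.3897705078125, -27.279769897460938), (2.434232473373413, 0.0), -91.50431060791016))
leverT (np.int32(21), array([350.2, 184.5]), array([486.6, -16.3,  48. ]), ((487.7983703613281, -15.927281379699707), (9.326915740966797, 14.193571090698242), 87.19007110595703))
stock left (array([568.5524  ,  -5.983709], dtype=float32), array([ 0.9879259, -0.1549273], dtype=float32))
```

The bevel grip is near (544,-20) with the stock pointing at about -6°. The rail direction is -89.2°, q is about 1.23 and the vertex is (613,264). The trimmer rail's inner face lies at x ≈ 447 and the fence is near (505,371). I'll use the half-turned grasp (tool x at about 174°) so the wrist stays in range.

{"method": "carry_out", "body": {"xyz": [[2.1,2.69,-0.4],[2.1,2.69,-0.4],[2.1,2.69,-0.4],[2.1,2.69,-0.4],[2.1,2.69,-0.4],[2.1,2.69,-0.4],[2.1,2.69,-0.4],[2.1,2.69,-0.4],[2.1,2.69,-0.4],[2.1,2.69,-0.4],[2.1,2.69,-0.4],[2.1,2.69,-0.4],[2.1,2.69,-0.4],[2.1,2.69,-0.4],[2.1,2.69,-0.4],[2.1,2.69,-0.4],[2.1,2.69,-0.4],[2.1,2.69,-0.4],[2.1,2.69,-0.4],[0,0,0]], "dr": [[0,0,8.4],[0,0,8.4],[0,0,8.4],[0,0,8.4],[0,0,8.4],[0,0,8.4],[0,0,8.4],[0,0,8.4],[0,0,8.4],[0,0,8.4],[0,0,8.4],[0,0,8.4],[0,0,8.4],[0,0,8.4],[0,0,8.4],[0,0,8.4],[0,0,8.4],[0,0,8.4],[0,0,8.4],[0,0,0]], "jaw": 1}}

```text
time_s: 2.2
position: [542.9, -17.0, 136.2]
tcp_rot: [-0.001, 0.044, 0.999, 0.001]
ft_force: [-0.4, -0.4, -0.2]
finger_gap: 93.8
gripper_force: 0.0
```

{"method": "carry_out", "body": {"xyz": [[0.1,-0.3,-2.5],[0,0,-2.5],[0,0,-2.5],[0,0,-2.0],[0,0,-0.8],[0,0,0]], "dr": [[0,0,0],[0,0,0],[0,0,0],[0,0,0],[0,0,0],[0,0,0]]}}

```text
time_s: 2.8
position: [541.6, -23.4, 33.2]
tcp_rot: [-0.002, 0.047, 0.999, 0.0]
ft_force: [-0.6, -0.4, -0.1]
finger_gap: 93.7
gripper_force: 0.0
```

{"method": "carry_out", "body": {"xyz": [[0,0,0],[0,0,0],[0,0,0],[0,0,0],[0,0,0],[0,0,0],[0,0,0],[0,0,0]], "dr": [[0,0,0],[0,0,0],[0,0,0],[0,0,0],[0,0,0],[0,0,0],[0,0,0],[0,0,0]], "jaw": 0}}

```text
time_s: 3.6
position: [542.9, -23.0, 34.5]
tcp_rot: [-0.0, 0.047, 0.999, 0.0]
ft_force: [0.3, -0.1, 0.3]
finger_gap: 33.3
gripper_force: 0.0
```

{"method": "carry_out", "body": {"xyz": [[0,0,0],[0,0,0],[0,0,0],[0,0,0]], "dr": [[0,0,0],[0,0,0],[0,0,0],[0,0,0]]}}

```text
time_s: 4.0
position: [542.9, -22.6, 34.5]
tcp_rot: [0.0, 0.047, 0.999, 0.0]
ft_force: [-0.5, 2.7, 0.2]
finger_gap: 20.1
gripper_force: 30.0
```

```bash
python3 - <<'E'
from m import *
t=r.get_image("top");cv2.imwrite("raw_top1.png",t);s=r.get_image("scene")
b=cv2.resize(t[126:206,290:370],None,fx=5,fy=5,interpolation=cv2.INTER_CUBIC)
c=cv2.resize(s[125:205,270:350],None,fx=5,fy=5,interpolation=cv2.INTER_CUBIC)
cv2.imwrite("pics/c3.png",np.hstack([b,c]));o=r.observe();print(o["position"],o["finger_gap"],o["gripper_force"],o["ft_force"])
E
```

```text
[542.90432796 -22.66086503  34.47899316] 19.7138970255678 29.997583329677582 [ 1.57496973  2.10291103 -0.50887067]
```

View pics/c3.png

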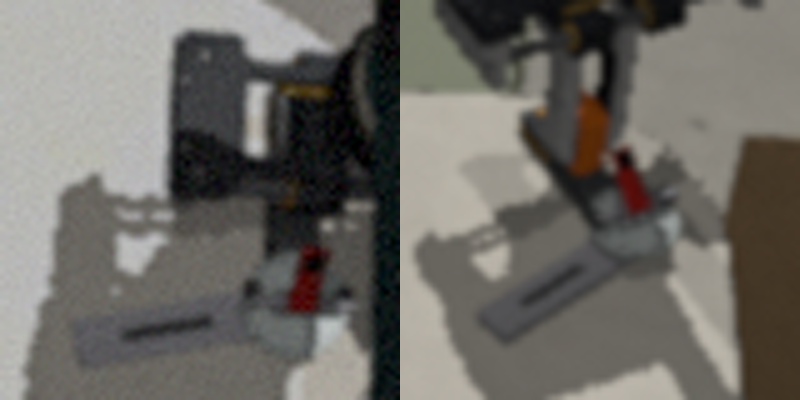

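The jaws hold the grip (20 mm gap, 30 N) and the bevel lies flat. The blade points about 104° from the stock. Next I lift, turn -83.8° and carry the bevel to a clear pose beside the rail, with the hinge 90 mm from the vertex.

{"method": "carry_out", "body": {"xyz": [[0,0,1.5],[0,0,2.5],[0.9,1.35,0],[0.9,1.35,0],[0.9,1.35,0],[0.9,1.35,0],[0.9,1.35,0],[0.9,1.35,0],[0.9,1.35,0],[0.9,1.35,0],[0.9,1.35,0],[0.9,1.35,0],[0,0,0],[0,0,0]], "dr": [[0,0,0],[0,0,0],[0,0,-8.38],[0,0,-8.38],[0,0,-8.38],[0,0,-8.38],[0,0,-8.38],[0,0,-8.38],[0,0,-8.38],[0,0,-8.38],[0,0,-8.38],[0,0,-8.38],[0,0,0],[0,0,0]]}}

```text
time_s: 5.5
position: [632.2, 111.4, 74.0]
tcp_rot: [-0.0, 0.701, 0.713, -0.001]
ft_force: [-0.5, -0.6, -3.5]
finger_gap: 19.6
gripper_force: 30.0
```

```bash
python3 - <<'E'
from m import *
t=r.get_image("top");s=r.get_image("scene")
b=cv2.resize(t[60:180,180:300],None,fx=3.33,fy=3.33,interpolation=cv2.INTER_CUBIC)
c=cv2.resize(s[115:215,170:270],None,fx=4,fy=4,interpolation=cv2.INTER_CUBIC)
cv2.imwrite("pics/c4.png",np.hstack([b[:399,:],c[:399]]));o=r.observe();print(o["position"],o["tcp_rot"],o["finger_gap"],o["joints"],o["ft_force"],o["wrist_torque"])
E
```

```text
[632.21363372 111.02689269  74.2177431 ] [-1.01334460e-04  7.01423600e-01  7.12744160e-01 -8.28581852e-04] 19.63650586863711 [ 8.60459539e-02  3.52191731e-01  1.33319711e+00 -9.28769477e-04
  1.45759514e+00  7.01416431e-02] [ 0.31383357  0.49475957 -3.68655084] [-0.08630821 -0.05167101  0.00743876]
```

View pics/c4.png

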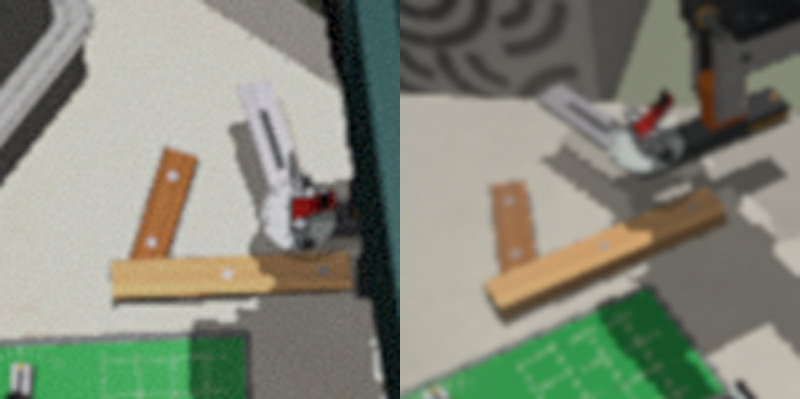

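The picture shows the bevel held level, clear to the right of the strut, with its tail along the rail. Lower it now.

{"method": "carry_out", "body": {"xyz": [[0,0,-1.5],[0,0,-1.5],[0,0,-0.7],[0,0,-0.2],[0,0,0]], "dr": [[0,0,0],[0,0,0],[0,0,0],[0,0,0],[0,0,0]]}}

```text
time_s: 6.1
position: [632.5, 111.8, 34.7]
tcp_rot: [-0.0, 0.702, 0.712, -0.0]
ft_force: [-0.6, 0.1, -4.9]
finger_gap: 19.7
gripper_force: 30.0
```

{"method": "carry_out", "body": {"xyz": [[0,0,-0.05],[0,0,0]], "dr": [[0,0,0],[0,0,0]]}}

```text
time_s: 6.3
position: [632.9, 112.0, 34.8]
tcp_rot: [0.0, 0.702, 0.712, 0.0]
ft_force: [0.5, 0.0, -4.9]
finger_gap: 19.8
gripper_force: 30.0
```

{"method": "carry_out", "body": {"xyz": [[0,0,-0.05],[0,0,0]], "dr": [[0,0,0],[0,0,0]]}}

```text
time_s: 6.5
position: [632.9, 112.0, 34.5]
tcp_rot: [0.0, 0.702, 0.712, 0.0]
ft_force: [0.9, -1.0, -4.5]
finger_gap: 19.9
gripper_force: 30.0
```

{"method": "carry_out", "body": {"xyz": [[0,0,-0.05],[0,0,0]], "dr": [[0,0,0],[0,0,0]]}}

```text
time_s: 6.7
position: [633.0, 112.0, 34.3]
tcp_rot: [0.0, 0.702, 0.712, 0.0]
ft_force: [0.2, 0.2, -3.4]
finger_gap: 19.4
gripper_force: 30.0
```

{"method": "carry_out", "body": {"xyz": [[0,0,-0.05],[0,0,0]], "dr": [[0,0,0],[0,0,0]]}}

```text
time_s: 6.9
position: [633.0, 112.1, 34.3]
tcp_rot: [0.0, 0.702, 0.712, 0.0]
ft_force: [-1.6, -0.4, 0.6]
finger_gap: 19.7
gripper_force: 30.0
```

Resting on the table at about 34.3, with stiffness around 8 N/mm. Now move toward the rail until contact.

{"method": "carry_out", "body": {"xyz": [[-0.2,0,0],[-0.2,0,0],[0,0,0]], "dr": [[0,0,0],[0,0,0],[0,0,0]]}}

```text
time_s: 7.2
position: [629.6, 111.9, 34.3]
tcp_rot: [0.001, 0.702, 0.712, 0.001]
ft_force: [1.5, -0.7, -0.9]
finger_gap: 20.2
gripper_force: 30.0
```

{"method": "carry_out", "body": {"xyz": [[-0.1,0,0],[0,0,0]], "dr": [[0,0,0],[0,0,0]]}}

```text
time_s: 7.4
position: [628.6, 112.0, 34.3]
tcp_rot: [0.001, 0.702, 0.712, 0.001]
ft_force: [1.9, -0.1, 0.7]
finger_gap: 19.7
gripper_force: 30.0
```

{"method": "carry_out", "body": {"xyz": [[-0.1,0,0],[0,0,0]], "dr": [[0,0,0],[0,0,0]]}}

```text
time_s: 7.6
position: [628.0, 112.0, 34.3]
tcp_rot: [0.001, 0.702, 0.712, 0.001]
ft_force: [3.5, -0.3, 0.0]
finger_gap: 19.8
gripper_force: 30.0
```

{"method": "carry_out", "body": {"xyz": [[-0.05,0,0],[0,0,0]], "dr": [[0,0,0],[0,0,0]]}}

```text
time_s: 7.8
position: [627.9, 112.0, 34.3]
tcp_rot: [0.001, 0.702, 0.712, 0.001]
ft_force: [5.1, 0.5, 0.7]
finger_gap: 19.9
gripper_force: 30.0
```

{"method": "carry_out", "body": {"xyz": [[-0.05,0,0],[0,0,0]], "dr": [[0,0,0],[0,0,0]]}}

```text
time_s: 8.0
position: [627.9, 112.0, 34.3]
tcp_rot: [0.002, 0.702, 0.712, 0.002]
ft_force: [6.6, 0.0, 0.7]
finger_gap: 19.8
gripper_force: 30.0
```

Rail contact is at x ≈ 627.9. Back off a little, then slide in along the rail (+y).

{"method": "carry_out", "body": {"xyz": [[0.05,0.3,0],[-0.006,0.4,0],[-0.006,0.4,0],[-0.006,0.4,0],[-0.006,0.4,0],[-0.006,0.4,0],[-0.006,0.4,0],[-0.006,0.4,0],[-0.006,0.4,0],[-0.006,0.4,0]], "dr": [[0,0,0],[0,0,0],[0,0,0],[0,0,0],[0,0,0],[0,0,0],[0,0,0],[0,0,0],[0,0,0],[0,0,0]]}}

```text
time_s: 9.0
position: [627.5, 148.7, 34.4]
tcp_rot: [0.003, 0.702, 0.712, -0.0]
ft_force: [4.6, -3.8, 1.2]
finger_gap: 19.6
gripper_force: 30.0
```

{"method": "carry_out", "body": {"xyz": [[-0.006,0.4,0],[-0.006,0.4,0],[-0.006,0.4,0],[-0.006,0.4,0],[-0.006,0.4,0]], "dr": [[0,0,0],[0,0,0],[0,0,0],[0,0,0],[0,0,0]]}}

```text
time_s: 9.5
position: [627.2, 168.4, 34.4]
tcp_rot: [0.003, 0.702, 0.712, -0.0]
ft_force: [5.2, -5.3, 2.7]
finger_gap: 19.9
gripper_force: 30.0
```

{"method": "carry_out", "body": {"xyz": [[-0.003,0.2,0],[-0.003,0.2,0],[-0.003,0.2,0],[-0.003,0.2,0],[0,0,0]], "dr": [[0,0,0],[0,0,0],[0,0,0],[0,0,0],[0,0,0]]}}

```text
time_s: 10.0
position: [627.1, 176.7, 34.4]
tcp_rot: [0.003, 0.702, 0.712, -0.0]
ft_force: [5.4, -4.5, 1.4]
finger_gap: 19.4
gripper_force: 30.0
```

{"method": "carry_out", "body": {"xyz": [[0,0.1,0],[0,0.1,0],[0,0,0]], "dr": [[0,0,0],[0,0,0],[0,0,0]]}}

```text
time_s: 10.3
position: [627.1, 178.5, 34.4]
tcp_rot: [0.003, 0.702, 0.712, -0.0]
ft_force: [4.2, -5.7, 3.0]
finger_gap: 20.0
gripper_force: 30.0
```

{"method": "carry_out", "body": {"xyz": [[0,0.1,0],[0,0,0]], "dr": [[0,0,0],[0,0,0]]}}

```text
time_s: 10.5
position: [627.1, 179.4, 34.4]
tcp_rot: [0.003, 0.702, 0.712, -0.0]
ft_force: [4.8, -5.3, 2.3]
finger_gap: 19.8
gripper_force: 30.0
```

{"method": "carry_out", "body": {"xyz": [[0,0.1,0],[0,0,0]], "dr": [[0,0,0],[0,0,0]]}}

```text
time_s: 10.7
position: [627.0, 180.4, 34.4]
tcp_rot: [0.003, 0.702, 0.712, -0.0]
ft_force: [4.8, -4.1, 1.5]
finger_gap: 19.6
gripper_force: 30.0
```

{"method": "carry_out", "body": {"xyz": [[0,0.1,0],[0,0,0]], "dr": [[0,0,0],[0,0,0]]}}

```text
time_s: 10.9
position: [627.0, 181.4, 34.4]
tcp_rot: [0.003, 0.702, 0.712, -0.0]
ft_force: [5.3, -5.6, 1.5]
finger_gap: 20.2
gripper_force: 30.0
```

{"method": "carry_out", "body": {"xyz": [[0,0.1,0],[0,0,0]], "dr": [[0,0,0],[0,0,0]]}}

```text
time_s: 11.1
position: [627.0, 182.4, 34.4]
tcp_rot: [0.003, 0.702, 0.712, -0.0]
ft_force: [4.9, -5.7, 2.5]
finger_gap: 19.7
gripper_force: 30.0
```

{"method": "carry_out", "body": {"xyz": [[0,0.1,0],[0,0,0]], "dr": [[0,0,0],[0,0,0]]}}

```text
time_s: 11.3
position: [627.0, 183.4, 34.4]
tcp_rot: [0.003, 0.702, 0.712, -0.0]
ft_force: [4.1, -5.0, 1.0]
finger_gap: 20.0
gripper_force: 30.0
```

{"method": "carry_out", "body": {"xyz": [[0,0.1,0],[0,0,0]], "dr": [[0,0,0],[0,0,0]]}}

```text
time_s: 11.5
position: [627.0, 184.5, 34.4]
tcp_rot: [0.003, 0.702, 0.712, -0.0]
ft_force: [4.9, -6.0, 1.6]
finger_gap: 20.2
gripper_force: 30.0
```

{"method": "carry_out", "body": {"xyz": [[0,0.1,0],[0,0,0]], "dr": [[0,0,0],[0,0,0]]}}

```text
time_s: 11.7
position: [627.0, 185.5, 34.4]
tcp_rot: [0.003, 0.702, 0.712, -0.0]
ft_force: [4.1, -5.0, 1.0]
finger_gap: 19.8
gripper_force: 30.0
```

{"method": "carry_out", "body": {"xyz": [[0,0.1,0],[0,0,0]], "dr": [[0,0,0],[0,0,0]]}}

```text
time_s: 11.9
position: [626.9, 186.5, 34.4]
tcp_rot: [0.003, 0.702, 0.712, -0.0]
ft_force: [4.2, -5.4, 2.1]
finger_gap: 19.6
gripper_force: 30.0
```

```bash
python3 - <<'E'
from m import *
t=r.get_image("top");s=r.get_image("scene")
b=cv2.resize(t[95:165,200:270],None,fx=5.7,fy=5.7,interpolation=cv2.INTER_CUBIC)
c=cv2.resize(s[140:210,180:250],None,fx=5.7,fy=5.7,interpolation=cv2.INTER_CUBIC)
cv2.imwrite("pics/c5.png",np.hstack([b,c]));o=r.observe();print(o["position"],o["tcp_rot"],o["ft_force"],o["wrist_torque"])
E
```

```text
[626.96481367 186.50549438  34.39775008] [ 2.49677876e-03  7.02077568e-01  7.12096071e-01 -1.99452590e-04] [ 5.08022652 -4.90358649  2.76013218] [-0.86339637 -0.95732718  0.0895145 ]
```

View pics/c5.png

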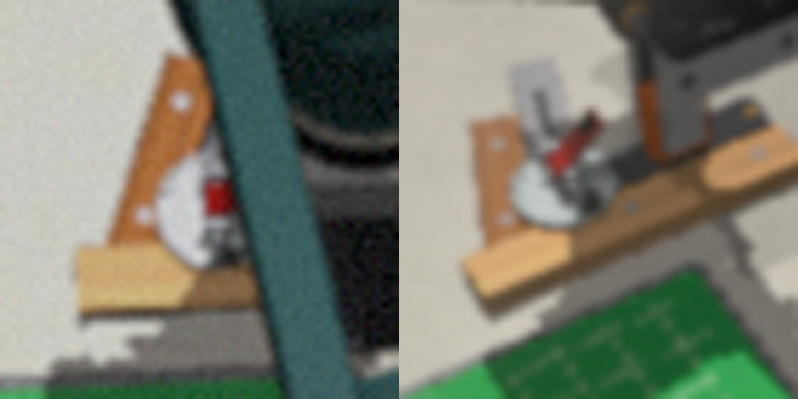

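The top view shows the dial already over the strut, and the scene view shows the blade close beside the strut. Keep feeling forward.

{"method": "carry_out", "body": {"xyz": [[0,0.1,0],[0,0,0]], "dr": [[0,0,0],[0,0,0]]}}

```text
time_s: 12.2
position: [626.9, 187.5, 34.4]
tcp_rot: [0.002, 0.702, 0.712, -0.0]
ft_force: [3.5, -5.1, 2.5]
finger_gap: 19.7
gripper_force: 30.0
```

{"method": "carry_out", "body": {"xyz": [[0,0.1,0],[0,0,0]], "dr": [[0,0,0],[0,0,0]]}}

```text
time_s: 12.4
position: [626.9, 188.5, 34.4]
tcp_rot: [0.002, 0.702, 0.712, -0.0]
ft_force: [4.1, -4.9, 3.0]
finger_gap: 19.8
gripper_force: 30.0
```

{"method": "carry_out", "body": {"xyz": [[0,0.1,0],[0,0,0]], "dr": [[0,0,0],[0,0,0]]}}

```text
time_s: 12.6
position: [626.9, 189.5, 34.4]
tcp_rot: [0.002, 0.702, 0.712, -0.0]
ft_force: [4.5, -5.4, 1.9]
finger_gap: 19.9
gripper_force: 30.0
```

{"method": "carry_out", "body": {"xyz": [[0,0.1,0],[0,0,0]], "dr": [[0,0,0],[0,0,0]]}}

```text
time_s: 12.8
position: [626.9, 190.5, 34.4]
tcp_rot: [0.002, 0.702, 0.712, -0.0]
ft_force: [3.2, -4.6, 2.3]
finger_gap: 19.6
gripper_force: 30.0
```

{"method": "carry_out", "body": {"xyz": [[0,0.1,0],[0,0,0]], "dr": [[0,0,0],[0,0,0]]}}

```text
time_s: 13.0
position: [626.9, 191.1, 34.4]
tcp_rot: [0.003, 0.702, 0.712, -0.001]
ft_force: [3.5, -6.8, 1.4]
finger_gap: 20.0
gripper_force: 30.0
```

```bash
python3 - <<'E'
from m import *
t=r.get_image("top");H=cv2.cvtColor(t,cv2.COLOR_BGR2HSV)
print(w("top",[[200+157/5.7,95+210/5.7]],22))
for v in range(122,142,3): print(v,H[v,220:244,1])
print(r.observe()["position"],r.observe()["ft_force"])
E
```

```text
[[625.09244484 267.69759667  22.        ]]
122 [  7   6  10  51 137 172 164 159 160 135  96  54  31  17   9  14   3  85
 124  96 103  97  90  88]
125 [ 10  16  52 137 172 165 148  89  18   5   6   5   6   8   8   7   9  20
 103 114  93  93 103  90]
128 [ 10  44 130 176 159 104  30   3   8   4   2   4   8  20 135 195 187 184
  37  96 103  97  92 100]
131 [ 46 124 173 140  78  21   1   2   4   2   0   5   1  39 143 219 217 209
 179  36 115  88  99 103]
134 [125 173 163 150 116  56   4   6   6   4   5   6   7   7   5   8   5   4
   4  15 119  97  93  95]
137 [153 145 146 147 143 138  76  14   4   3   5   5   3   2   5  10   3  19
   8  11  48  86 105 108]
140 [105 109 106 106 103 106 107 113 104  60  15   4   4   5  11  10  14   5
  33  27  17  70 109 101]
[626.88054936 191.02307207  34.38433101] [ 4.60125452 -6.11748309  3.11772183]
```

{"method": "carry_out", "body": {"xyz": [[0,0.05,0],[0,0,0]], "dr": [[0,0,0],[0,0,0]]}}

```text
time_s: 13.25
position: [626.9, 191.0, 34.4]
tcp_rot: [0.003, 0.702, 0.712, -0.001]
ft_force: [4.4, -7.7, 2.1]
finger_gap: 19.7
gripper_force: 30.0
```

{"method": "carry_out", "body": {"xyz": [[0,0.05,0],[0,0,0]], "dr": [[0,0,0],[0,0,0]]}}

```text
time_s: 13.45
position: [626.9, 191.1, 34.5]
tcp_rot: [0.003, 0.702, 0.712, -0.001]
ft_force: [4.4, -8.2, 2.3]
finger_gap: 20.0
gripper_force: 30.0
```

The stop is firm at y ≈ 191.1, with about 3 N on the strut and 4 N on the rail. From the dial edge, the hinge is near y ≈ 246. Release, rise and close the jaws over the lever.

{"method": "carry_out", "body": {"xyz": [[0,0,0],[0,0,0],[0,0,0],[0,0,0],[0,0,0]], "dr": [[0,0,0],[0,0,0],[0,0,0],[0,0,0],[0,0,0]], "jaw": 0.4}}

```text
time_s: 13.95
position: [624.9, 195.2, 33.1]
tcp_rot: [-0.0, 0.702, 0.713, -0.0]
ft_force: [-0.5, 2.1, 0.7]
finger_gap: 37.5
gripper_force: 0.0
```

{"method": "carry_out", "body": {"xyz": [[0,0,1.5],[0,0,2.0],[0,0,2.0],[0,1.5,0],[0,1.6,0]], "dr": [[0,0,0],[0,0,0],[0,0,0],[0,0,0],[0,0,0]]}}

```text
time_s: 14.45
position: [625.9, 227.1, 89.7]
tcp_rot: [0.0, 0.702, 0.712, 0.001]
ft_force: [-0.0, 1.0, -1.2]
finger_gap: 37.5
gripper_force: 0.0
```

{"method": "carry_out", "body": {"xyz": [[0,0,0],[0,0,0],[0,0,0],[0,0,0],[0,0,0]], "dr": [[0,0,0],[0,0,0],[0,0,0],[0,0,0],[0,0,0]], "jaw": 0}}

```text
time_s: 14.95
position: [625.3, 225.5, 88.1]
tcp_rot: [-0.0, 0.702, 0.712, -0.0]
ft_force: [0.4, 0.1, 0.0]
finger_gap: 1.6
gripper_force: 0.0
```

```bash
python3 - <<'E'
from m import *
t=r.get_image("top");s=r.get_image("scene");cv2.imwrite("raw_s6.png",s)
b=cv2.resize(t[95:165,200:270],None,fx=5.7,fy=5.7,interpolation=cv2.INTER_CUBIC)
c=cv2.resize(s[140:210,180:250],None,fx=5.7,fy=5.7,interpolation=cv2.INTER_CUBIC)
cv2.imwrite("pics/c6.png",np.hstack([b,c]));o=r.observe();print(o["position"],o["finger_gap"],o["ft_force"])
E
```

```text
[625.45548097 225.57546456  88.42999635] 0.494082547626043 [5.55160241e-01 6.89280179e-01 6.16006809e-04]
```

View pics/c6.png

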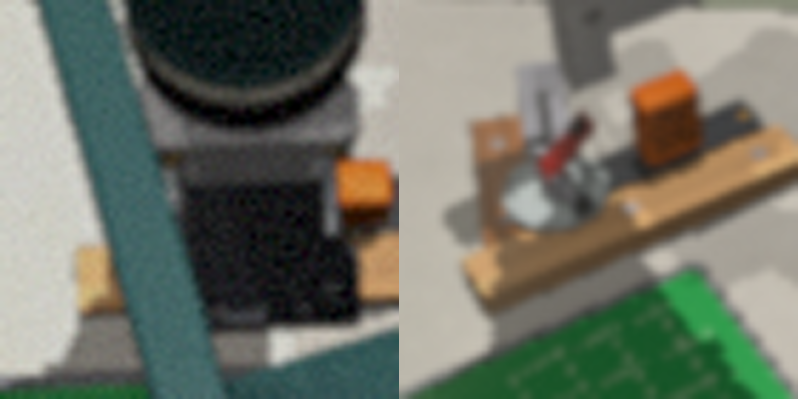

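```bash
python3 - <<'E'
from m import *
s=cv2.imread("raw_s6.png")
print("grip",rect(s,(8,150,130),(20,255,255),(215,148,240,172),"scene",58))
print("lever mid z48",w("scene",[[180+165/5.7,140+148/5.7]],47),"tip",w("scene",[[180+180/5.7,140+126/5.7]],56))
E
```

```text
grip (np.int32(47), array([225.9, 155.8]), array([621.5, 190. ,  58. ]), ((621.588623046875, 190.07496643066406), (18.220056533813477, 26.124128341674805), 5.9575419425964355))
lever mid z48 [[620.46634576 242.73530455  47.        ]] tip [[621.42804996 233.33345329  56.        ]]
```

Finger covers the lever tip (true y ≈ 229, moving to about 220 when flat). Press down along the arc.

{"method": "carry_out", "body": {"xyz": [[0.1,0,-1.0],[0,0,-0.8],[0,0,-0.4],[0,0,0]], "dr": [[0,0,0],[0,0,0],[0,0,0],[0,0,0]]}}

```text
time_s: 15.45
position: [626.2, 225.4, 65.8]
tcp_rot: [-0.0, 0.702, 0.712, -0.001]
ft_force: [0.1, -0.3, -0.3]
finger_gap: 0.5
gripper_force: 0.1
```

{"method": "carry_out", "body": {"xyz": [[0,-0.05,-0.2],[0,-0.05,-0.2],[0,-0.05,-0.2],[0,0,0]], "dr": [[0,0,0],[0,0,0],[0,0,0],[0,0,0]]}}

```text
time_s: 15.85
position: [626.8, 224.0, 60.9]
tcp_rot: [0.001, 0.702, 0.712, 0.0]
ft_force: [0.1, -2.2, 3.9]
finger_gap: 0.1
gripper_force: 1.7
```

{"method": "carry_out", "body": {"xyz": [[0,-0.05,-0.2],[0,-0.05,-0.2],[0,0,0]], "dr": [[0,0,0],[0,0,0],[0,0,0]]}}

```text
time_s: 16.15
position: [627.0, 222.4, 57.9]
tcp_rot: [0.001, 0.702, 0.712, -0.0]
ft_force: [-1.5, -4.7, 7.8]
finger_gap: 0.4
gripper_force: 3.5
```

{"method": "carry_out", "body": {"xyz": [[0,-0.1,-0.2],[0,-0.08,-0.2],[0,0,0]], "dr": [[0,0,0],[0,0,0],[0,0,0]]}}

```text
time_s: 16.45
position: [627.2, 221.0, 53.6]
tcp_rot: [0.001, 0.702, 0.712, 0.0]
ft_force: [0.7, -3.8, 4.8]
finger_gap: 0.4
gripper_force: 2.7
```

{"method": "carry_out", "body": {"xyz": [[0,-0.05,-0.2],[0,-0.05,-0.2],[0,0,0]], "dr": [[0,0,0],[0,0,0],[0,0,0]]}}

```text
time_s: 16.75
position: [626.8, 220.8, 48.8]
tcp_rot: [0.0, 0.702, 0.712, 0.001]
ft_force: [1.5, -1.7, 2.4]
finger_gap: 0.6
gripper_force: 1.4
```

{"method": "carry_out", "body": {"xyz": [[0,0,-0.15],[0,0,-0.15],[0,0,0]], "dr": [[0,0,0],[0,0,0],[0,0,0]]}}

```text
time_s: 17.05
position: [626.8, 220.4, 46.3]
tcp_rot: [0.001, 0.702, 0.712, 0.0]
ft_force: [-1.2, -3.7, 5.6]
finger_gap: 0.4
gripper_force: 2.9
```

{"method": "carry_out", "body": {"xyz": [[0,0,-0.1],[0,0,0]], "dr": [[0,0,0],[0,0,0]]}}

```text
time_s: 17.25
position: [626.9, 220.4, 46.2]
tcp_rot: [0.001, 0.702, 0.712, 0.0]
ft_force: [-2.7, -3.2, 8.6]
finger_gap: 0.3
gripper_force: 4.3
```

{"method": "carry_out", "body": {"xyz": [[0,0,-0.1],[0,0,-0.08],[0,0,0]], "dr": [[0,0,0],[0,0,0],[0,0,0]]}}

```text
time_s: 17.55
position: [626.9, 220.4, 46.1]
tcp_rot: [0.001, 0.702, 0.712, 0.001]
ft_force: [-4.2, -4.3, 13.2]
finger_gap: 0.3
gripper_force: 6.9
```

{"method": "carry_out", "body": {"xyz": [[0,0,0.5],[0,0,2.0],[0,-1.0,2.0],[0,-2.0,0],[0,0,0],[0,0,0]], "dr": [[0,0,0],[0,0,0],[0,0,0],[0,0,0],[0,0,0],[0,0,0]], "jaw": 0.45}}

```text
time_s: 18.15
position: [625.4, 190.1, 85.6]
tcp_rot: [-0.001, 0.702, 0.712, -0.001]
ft_force: [-0.1, 1.0, -0.4]
finger_gap: 41.4
gripper_force: 0.0
```

```bash
python3 - <<'E'
from m import *
s=r.get_image("scene");t=r.get_image("top")
b=cv2.resize(t[95:165,200:270],None,fx=5.7,fy=5.7,interpolation=cv2.INTER_CUBIC)
c=cv2.resize(s[140:210,180:250],None,fx=5.7,fy=5.7,interpolation=cv2.INTER_CUBIC)
cv2.imwrite("pics/c7.png",np.hstack([b,c]));o=r.observe();print(o["position"],o["finger_gap"],o["time_s"])
E
```

```text
[625.44561091 190.70433898  85.75354455] 42.191881708268916 18.25
```

View pics/c7.png

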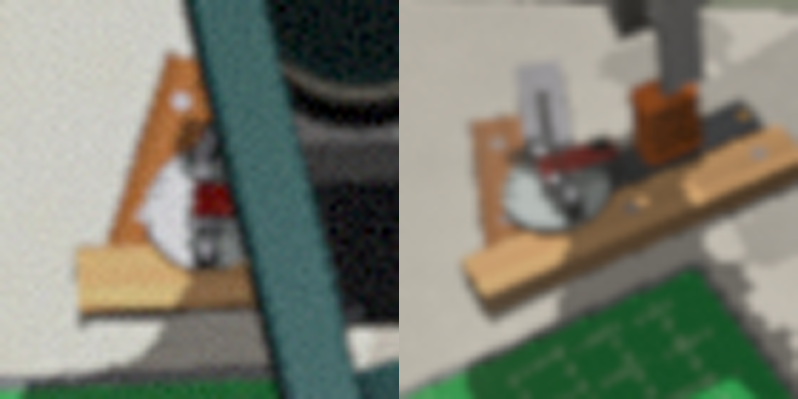

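The lever is flat (locked) and the bevel still lies against the rail and strut. Re-grip nearer the grip's middle.

{"method": "carry_out", "body": {"xyz": [[0.15,-0.55,-1.5],[0,0,-2.0],[0,0,-1.6],[0,0,0],[0,0,0]], "dr": [[0,0,0],[0,0,0],[0,0,0],[0,0,0],[0,0,0]]}}

```text
time_s: 18.75
position: [627.4, 185.1, 35.5]
tcp_rot: [-0.001, 0.702, 0.712, -0.001]
ft_force: [0.5, -0.0, 1.3]
finger_gap: 42.2
gripper_force: 0.0
```

{"method": "carry_out", "body": {"xyz": [[0,0,0],[0,0,0],[0,0,0],[0,0,0],[0,0,0],[0,0,0],[0,0,0]], "dr": [[0,0,0],[0,0,0],[0,0,0],[0,0,0],[0,0,0],[0,0,0],[0,0,0]], "jaw": 0}}

```text
time_s: 19.45
position: [627.7, 185.2, 37.7]
tcp_rot: [-0.0, 0.702, 0.712, 0.0]
ft_force: [-4.2, 0.1, 5.5]
finger_gap: 19.7
gripper_force: 30.0
```

Gripped. Unload, back off from the strut, lift and carry over the trimmer bed (hinge about 60 mm short of the pivot).

{"method": "carry_out", "body": {"xyz": [[0,0,0.1],[0.2,-0.3,0.1],[0.2,-0.4,0.3],[0,0,2.0],[0,0,2.5],[-2.7,1.17,0],[-2.7,1.17,0],[-2.7,1.17,0],[-2.7,1.17,0],[-2.7,1.17,0],[-2.7,1.17,0],[0,0,0],[0,0,0],[0,0,0]], "dr": [[0,0,0],[0,0,0],[0,0,0],[0,0,0],[0,0,0],[0,0,0],[0,0,0],[0,0,0],[0,0,0],[0,0,0],[0,0,0],[0,0,0],[0,0,0],[0,0,0]]}}

```text
time_s: 20.85
position: [470.8, 247.8, 86.4]
tcp_rot: [0.0, 0.702, 0.712, 0.0]
ft_force: [-0.2, -0.4, -4.5]
finger_gap: 19.9
gripper_force: 30.0
```

```bash
python3 - <<'E'
from m import *
s=r.get_image("scene");t=r.get_image("top")
cv2.imwrite("raw_t8.png",t);cv2.imwrite("raw_s8.png",s)
b=cv2.resize(t[100:220,150:270],None,fx=3.33,fy=3.33,interpolation=cv2.INTER_CUBIC)
c=cv2.resize(s[160:260,150:250],None,fx=4,fy=4,interpolation=cv2.INTER_CUBIC)
cv2.imwrite("pics/c8.png",np.hstack([b[:399],c[:399]]));o=r.observe();print(o["position"],o["tcp_rot"],o["finger_gap"],o["time_s"],o["ft_force"],o["wrist_torque"])
E
```

```text
[470.88591222 247.79993166  86.50113552] [2.26224472e-04 7.02223612e-01 7.11956423e-01 7.71873004e-06] 19.557421471482005 20.95 [-0.59317216 -0.22533104 -3.92520006] [-0.115573   -0.16127058 -0.03467829]
```

View pics/c8.png

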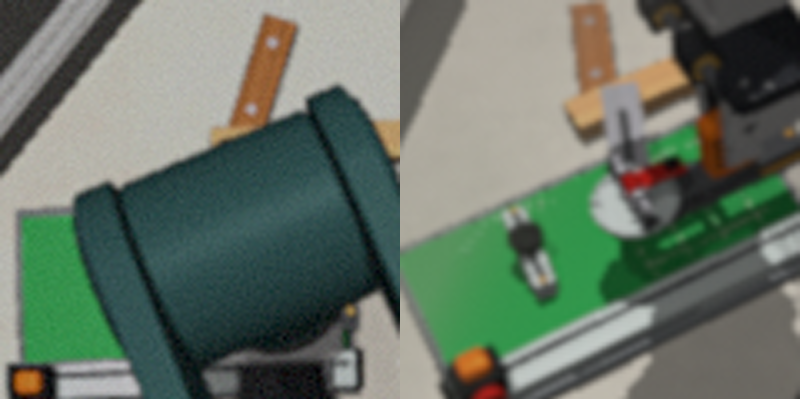

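The bevel is held level over the bed, right of the fence, with the lever flat. Lower it until it touches the bed.

{"method": "carry_out", "body": {"xyz": [[0,0,-1.5],[0,0,-1.5],[0,0,-0.5],[0,0,0],[0,0,0]], "dr": [[0,0,0],[0,0,0],[0,0,0],[0,0,0],[0,0,0]]}}

```text
time_s: 21.45
position: [470.6, 248.3, 52.2]
tcp_rot: [0.0, 0.702, 0.712, 0.0]
ft_force: [-0.5, -0.3, -4.1]
finger_gap: 19.6
gripper_force: 30.0
```

{"method": "carry_out", "body": {"xyz": [[0,0,-0.1],[0,0,-0.1],[0,0,0]], "dr": [[0,0,0],[0,0,0],[0,0,0]]}}

```text
time_s: 21.75
position: [470.1, 248.4, 50.1]
tcp_rot: [0.0, 0.702, 0.712, 0.0]
ft_force: [0.9, -0.6, -5.3]
finger_gap: 19.6
gripper_force: 30.0
```

{"method": "carry_out", "body": {"xyz": [[0,0,-0.1],[0,0,-0.05],[0,0,0]], "dr": [[0,0,0],[0,0,0],[0,0,0]]}}

```text
time_s: 22.05
position: [469.8, 248.3, 48.1]
tcp_rot: [0.0, 0.702, 0.712, -0.0]
ft_force: [-0.0, 0.1, -4.4]
finger_gap: 20.0
gripper_force: 30.0
```

{"method": "carry_out", "body": {"xyz": [[0,0,-0.05],[0,0,0]], "dr": [[0,0,0],[0,0,0]]}}

```text
time_s: 22.25
position: [470.0, 248.4, 47.8]
tcp_rot: [0.0, 0.702, 0.712, 0.0]
ft_force: [0.2, 0.2, -4.2]
finger_gap: 19.7
gripper_force: 30.0
```

{"method": "carry_out", "body": {"xyz": [[0,0,-0.05],[0,0,0]], "dr": [[0,0,0],[0,0,0]]}}

```text
time_s: 22.45
position: [470.0, 248.4, 47.7]
tcp_rot: [0.0, 0.702, 0.712, 0.0]
ft_force: [-1.5, -1.3, -0.8]
finger_gap: 19.7
gripper_force: 30.0
```

{"method": "carry_out", "body": {"xyz": [[0,0,-0.05],[0,0,0]], "dr": [[0,0,0],[0,0,0]]}}

```text
time_s: 22.65
position: [470.0, 248.4, 47.7]
tcp_rot: [0.0, 0.702, 0.712, 0.0]
ft_force: [-3.2, -1.5, 4.6]
finger_gap: 19.8
gripper_force: 30.0
```

{"method": "carry_out", "body": {"xyz": [[-0.2,0,0.03],[-0.25,0,0],[-0.2,0,0],[0,0,0]], "dr": [[0,0,0],[0,0,0],[0,0,0],[0,0,0]]}}

```text
time_s: 23.05
position: [464.1, 248.8, 47.7]
tcp_rot: [0.0, 0.702, 0.712, 0.001]
ft_force: [1.6, -0.3, 3.3]
finger_gap: 19.7
gripper_force: 30.0
```

{"method": "carry_out", "body": {"xyz": [[-0.1,0,0],[0,0,0]], "dr": [[0,0,0],[0,0,0]]}}

```text
time_s: 23.25
position: [463.1, 248.7, 47.7]
tcp_rot: [0.0, 0.702, 0.712, 0.001]
ft_force: [2.0, 0.7, 3.0]
finger_gap: 19.7
gripper_force: 30.0
```

{"method": "carry_out", "body": {"xyz": [[-0.1,0,0],[0,0,0]], "dr": [[0,0,0],[0,0,0]]}}

```text
time_s: 23.45
position: [462.1, 248.6, 47.7]
tcp_rot: [0.0, 0.702, 0.712, 0.001]
ft_force: [2.4, 0.6, 3.2]
finger_gap: 19.8
gripper_force: 30.0
```

{"method": "carry_out", "body": {"xyz": [[-0.1,0,0],[0,0,0]], "dr": [[0,0,0],[0,0,0]]}}

```text
time_s: 23.65
position: [461.0, 248.6, 47.7]
tcp_rot: [0.0, 0.702, 0.712, 0.001]
ft_force: [2.7, 0.6, 4.6]
finger_gap: 19.7
gripper_force: 30.0
```

{"method": "carry_out", "body": {"xyz": [[-0.05,0,0],[0,0,0]], "dr": [[0,0,0],[0,0,0]]}}

```text
time_s: 23.85
position: [460.8, 248.6, 47.7]
tcp_rot: [0.001, 0.702, 0.712, 0.001]
ft_force: [4.9, 0.4, 5.5]
finger_gap: 19.6
gripper_force: 30.0
```

{"method": "carry_out", "body": {"xyz": [[-0.05,0,0],[0,0,0]], "dr": [[0,0,0],[0,0,0]]}}

```text
time_s: 24.05
position: [460.2, 248.5, 47.7]
tcp_rot: [0.001, 0.702, 0.712, 0.001]
ft_force: [4.2, -0.0, 5.1]
finger_gap: 19.6
gripper_force: 30.0
```

{"method": "carry_out", "body": {"xyz": [[-0.05,0,0.02],[0,0,0]], "dr": [[0,0,0],[0,0,0]]}}

```text
time_s: 24.25
position: [459.7, 248.5, 47.7]
tcp_rot: [0.001, 0.702, 0.712, 0.001]
ft_force: [4.9, -0.1, 4.6]
finger_gap: 19.9
gripper_force: 30.0
```

{"method": "carry_out", "body": {"xyz": [[-0.05,0,0.01],[0,0,0]], "dr": [[0,0,0],[0,0,0]]}}

```text
time_s: 24.45
position: [459.5, 248.5, 47.7]
tcp_rot: [0.001, 0.702, 0.712, 0.001]
ft_force: [6.0, 0.8, 5.0]
finger_gap: 19.8
gripper_force: 30.0
```

{"method": "carry_out", "body": {"xyz": [[-0.05,0,0.02],[0,0,0]], "dr": [[0,0,0],[0,0,0]]}}

```text
time_s: 24.65
position: [459.3, 248.5, 47.7]
tcp_rot: [0.001, 0.702, 0.713, 0.001]
ft_force: [7.4, 0.9, 1.9]
finger_gap: 19.9
gripper_force: 30.0
```

```bash
python3 -c "
from rig import r
o=r.observe();print(o['position'],o['tcp_rot'],o['ft_force'],o['wrist_torque'])"
```

```text
[459.34513049 248.51313145  47.72516381] [0.00109989 0.70162939 0.7125398  0.00142026] [7.37379855 0.89413461 1.91461194] [ 0.0952737  -1.60411319  0.14061834]
```

Rail contact is at x ≈ 459.4. Slide along the rail toward the fence.

{"method": "carry_out", "body": {"xyz": [[0.05,0.3,0],[-0.006,0.4,0],[-0.006,0.4,0],[-0.006,0.4,0],[-0.006,0.4,0],[-0.006,0.4,0]], "dr": [[0,0,0],[0,0,0],[0,0,0],[0,0,0],[0,0,0],[0,0,0]]}}

```text
time_s: 25.25
position: [457.6, 268.7, 47.7]
tcp_rot: [0.001, 0.702, 0.712, -0.003]
ft_force: [1.3, -7.1, 9.0]
finger_gap: 19.9
gripper_force: 30.0
```

{"method": "carry_out", "body": {"xyz": [[-0.006,0.4,0],[-0.006,0.4,0],[-0.006,0.4,0],[-0.006,0.4,0],[-0.006,0.4,0]], "dr": [[0,0,0],[0,0,0],[0,0,0],[0,0,0],[0,0,0]]}}

```text
time_s: 25.75
position: [457.3, 288.6, 47.7]
tcp_rot: [0.002, 0.702, 0.712, -0.003]
ft_force: [1.6, -8.6, 8.6]
finger_gap: 19.6
gripper_force: 30.0
```

{"method": "carry_out", "body": {"xyz": [[0,0,0.08],[0,0.1,0]], "dr": [[0,0,0],[0,0,0]]}}

```text
time_s: 25.95
position: [457.3, 289.6, 47.7]
tcp_rot: [0.001, 0.702, 0.712, -0.003]
ft_force: [3.1, -7.3, 6.0]
finger_gap: 19.5
gripper_force: 30.0
```

{"method": "carry_out", "body": {"xyz": [[-0.05,0.1,0],[0,0,0]], "dr": [[0,0,0],[0,0,0]]}}

```text
time_s: 26.15
position: [457.2, 290.6, 47.7]
tcp_rot: [0.002, 0.702, 0.712, -0.002]
ft_force: [4.1, -5.6, 4.7]
finger_gap: 19.6
gripper_force: 30.0
```

{"method": "carry_out", "body": {"xyz": [[-0.05,0.1,0],[0,0,0]], "dr": [[0,0,0],[0,0,0]]}}

```text
time_s: 26.35
position: [457.2, 291.5, 47.8]
tcp_rot: [0.002, 0.702, 0.712, -0.002]
ft_force: [5.0, -6.6, 4.5]
finger_gap: 19.4
gripper_force: 30.0
```

Rail contact confirmed at x ≈ 457.2. Continue sliding with less downforce.

{"method": "carry_out", "body": {"xyz": [[0,0.1,0.05],[0,0.2,0],[0,0.2,0],[0,0.2,0]], "dr": [[0,0,0],[0,0,0],[0,0,0],[0,0,0]]}}

```text
time_s: 26.75
position: [457.1, 297.9, 47.9]
tcp_rot: [0.002, 0.702, 0.712, -0.003]
ft_force: [5.4, -8.1, 5.0]
finger_gap: 19.9
gripper_force: 30.0
```

{"method": "carry_out", "body": {"xyz": [[-0.005,0.1,0],[0,0.1,0],[0,0,0]], "dr": [[0,0,0],[0,0,0],[0,0,0]]}}

```text
time_s: 27.05
position: [457.0, 299.7, 47.9]
tcp_rot: [0.003, 0.702, 0.712, -0.003]
ft_force: [5.0, -8.1, 3.4]
finger_gap: 19.7
gripper_force: 30.0
```

{"method": "carry_out", "body": {"xyz": [[-0.005,0.1,0],[0,0.1,0],[0,0,0]], "dr": [[0,0,0],[0,0,0],[0,0,0]]}}

```text
time_s: 27.35
position: [457.0, 301.7, 47.9]
tcp_rot: [0.003, 0.702, 0.712, -0.003]
ft_force: [5.0, -7.6, 3.1]
finger_gap: 19.8
gripper_force: 30.0
```

{"method": "carry_out", "body": {"xyz": [[0,0.1,0.02],[0,0.1,0],[0,0,0]], "dr": [[0,0,0],[0,0,0],[0,0,0]]}}

```text
time_s: 27.65
position: [457.0, 303.8, 47.9]
tcp_rot: [0.002, 0.702, 0.712, -0.003]
ft_force: [5.7, -6.9, 3.3]
finger_gap: 19.8
gripper_force: 30.0
```

{"method": "carry_out", "body": {"xyz": [[0,0.1,0],[0,0,0]], "dr": [[0,0,0],[0,0,0]]}}

```text
time_s: 27.85
position: [457.0, 304.8, 47.9]
tcp_rot: [0.002, 0.702, 0.712, -0.003]
ft_force: [6.2, -6.7, 2.7]
finger_gap: 19.8
gripper_force: 30.0
```

{"method": "carry_out", "body": {"xyz": [[0,0.1,0],[0,0,0]], "dr": [[0,0,0],[0,0,0]]}}

```text
time_s: 28.05
position: [456.9, 305.5, 47.9]
tcp_rot: [0.003, 0.702, 0.712, -0.003]
ft_force: [5.5, -8.0, 3.8]
finger_gap: 19.5
gripper_force: 30.0
```

{"method": "carry_out", "body": {"xyz": [[0,0.1,0],[0,0,0]], "dr": [[0,0,0],[0,0,0]]}}

```text
time_s: 28.25
position: [456.9, 305.7, 48.0]
tcp_rot: [0.003, 0.702, 0.712, -0.004]
ft_force: [6.1, -9.2, 4.2]
finger_gap: 19.5
gripper_force: 30.0
```

{"method": "carry_out", "body": {"xyz": [[0,0.05,0],[0,0,0]], "dr": [[0,0,0],[0,0,0]]}}

```text
time_s: 28.45
position: [456.9, 305.8, 48.0]
tcp_rot: [0.003, 0.702, 0.712, -0.004]
ft_force: [5.1, -10.3, 5.1]
finger_gap: 19.7
gripper_force: 30.0
```

```bash
python3 - <<'E'
from m import *
s=r.get_image("scene");cv2.imwrite("raw_s9.png",s)
def fence(s,n=""):
    H=cv2.cvtColor(s,cv2.COLOR_BGR2HSV)
    b=np.uint8(H[...,1]<85)*255;z=np.zeros_like(b);z[208:238,172:192]=b[208:238,172:192]
    k,l,st,c=cv2.connectedComponentsWithStats(z)
    i=1+np.argmax(st[1:,4]);W=w("scene",np.argwhere(l==i)[:,::-1],22);p,d=line(W);d=d*np.sign(d[0])
    print(n,st[i],p,d,"ang-trim",np.arctan2(d[1],d[0])+np.pi/2+.0135)
fence(cv2.imread("raw_scene.png"),"start");fence(s,"now")
o=r.observe();print(o["position"],o["ft_force"],o["wrist_torque"])
c=cv2.resize(s[170:245,150:250],None,fx=8,fy=8,interpolation=cv2.INTER_CUBIC)
cv2.imwrite("pics/c9.png",c)
E
```

```text
start [172 208  17  27 205] [509.65506 373.54547] [ 0.9986901  -0.05116724] ang-trim 1.5331068
now [172 208  20  30 399] [500.09595 369.5357 ] [ 0.96455383 -0.26388606] ang-trim 1.3172475
[456.95359811 305.76879169  48.03938505] [  4.86214995 -10.54297864   5.17756942] [-1.76438783 -1.22865177  0.0191909 ]
```

Firm stop at y ≈ 305.8 with the fence turned. Relax slightly, release and rise clear, then measure.

{"method": "carry_out", "body": {"xyz": [[0.05,-0.08,0.04],[0,0,0]], "dr": [[0,0,0],[0,0,0]]}}

```text
time_s: 28.7
position: [457.0, 305.7, 48.0]
tcp_rot: [0.002, 0.702, 0.712, -0.004]
ft_force: [4.0, -8.6, 2.8]
finger_gap: 20.0
gripper_force: 30.0
```

{"method": "carry_out", "body": {"xyz": [[0,0,0],[0,0,0],[0,0,0],[0,0,0],[0,0,0]], "dr": [[0,0,0],[0,0,0],[0,0,0],[0,0,0],[0,0,0]], "jaw": 0.45}}

```text
time_s: 29.2
position: [456.5, 310.1, 48.9]
tcp_rot: [-0.0, 0.702, 0.713, -0.001]
ft_force: [0.2, 0.1, 0.4]
finger_gap: 42.2
gripper_force: 0.0
```

{"method": "carry_out", "body": {"xyz": [[0,0,1.0],[0,0,2.5],[0,0,4.0],[0,-4.5,2.5],[0,-4.5,0],[0,-4.5,0],[0,-4.5,0],[0,-4.5,0],[0,-4.5,0],[0,-4.5,0],[0,-4.5,0],[0,-4.5,0],[0,-4.5,0],[0,-4.5,0],[0,0,0]], "dr": [[0,0,0],[0,0,0],[0,0,0],[0,0,0],[0,0,0],[0,0,0],[0,0,0],[0,0,0],[0,0,0],[0,0,0],[0,0,0],[0,0,0],[0,0,0],[0,0,0],[0,0,0]]}}

```text
time_s: 30.7
position: [456.9, -188.4, 149.5]
tcp_rot: [0.001, 0.704, 0.71, -0.001]
ft_force: [-0.6, 1.3, -1.0]
finger_gap: 42.4
gripper_force: 0.0
```

```bash
python3 - <<'E'
from m import *
t=r.get_image("top");s=r.get_image("scene");cv2.imwrite("raw_t9.png",t);cv2.imwrite("raw_s10.png",s)
rp,rd=line(w("top",edge(t,1,65,range(238,282),128,141),16)); rd=-rd*np.sign(rd[1])
sp,sd=line(w("top",edge(t,1,75,range(110,133),228,243,1,-1),15.5)); sd=sd*np.sign(sd[0])
A=lambda a,b:np.arctan2(a[0]*b[1]-a[1]*b[0],a@b)
print("corner q",A(rd,sd),rp,sp)
# left (outer) face of the fence against green, lower/upper edges
e=edge(t,1,85,range(168,199),174,200,1,0);print(e.round(1).tolist())
fp,fd=line(w("top",e,24));fd=fd*np.sign(fd[0]);print("fence left edge ang",A(np.array([.0145,-.9999]),fd))
H=cv2.cvtColor(t,cv2.COLOR_BGR2HSV)
for v in range(160,206,2):print(v,H[v,172:216,1])
E
```

```text
corner q 1.2323502 [613.8578  196.96283] [653.2102  250.20073]
[[192.7, 168.0], [186.5, 169.0], [185.7, 170.0], [185.4, 171.0], [185.1, 172.0], [184.7, 173.0], [184.4, 174.0], [184.1, 175.0], [183.9, 176.0], [183.6, 177.0], [183.2, 178.0], [182.5, 179.0], [182.9, 180.0], [183.9, 181.0], [182.4, 182.0], [181.8, 183.0], [181.5, 184.0], [181.0, 185.0], [180.5, 186.0], [180.2, 187.0], [179.8, 188.0], [179.5, 189.0], [179.3, 190.0], [178.9, 191.0], [178.6, 192.0], [178.5, 193.0], [178.3, 194.0], [177.9, 195.0], [177.3, 196.0], [176.7, 197.0], [176.2, 198.0]]
fence left edge ang 1.2270533191077724
160 [16 16 15 17 13 10 14 19 15 15 14 16 13 18 17 25 23 20 23 16 13 14 18 12
 10  3 12  9 15 13 14  9 11 11 14  9 14  9 10  9 11 11  6  7]
162 [ 9  5  7 10  7  5  2  9  5  3  3 10  5  7  3 11  3  8  3 15 15  5  7  6
  9 10 11 14  7  9  9  4 10 14 21 35 42 42 54 47 51 47 51 57]
164 [ 62  69  80  83  83  85  87  95 109  96 103 108 101  86  94 116 121 115
 127 134 134 134  69  17   7   9   9  14   9  10   8  11   7  27 115 162
 159 148 151 153 148 158 153 159]
166 [166 169 175 155 137 143 149 151 14
[... 2940 characters left out ...]
5   3   5   5   7  10   6  10   9   5   7
   6   3   2   5  15  12  12  35  29  28  26  15  34  42 136 200 214 199
 197 210 199 204 200 201 206 191]
200 [161 166 169 104  46   9   3   8   2   5   4  39 140 166 173 171 184 187
 186 158 162 174 185 134 100 155 148 177  57   5  22  42 158 211 210 202
 194 190 201 205 184 198 188 194]
202 [169 164 153  70  14   8   5   3   5   6   3  23 135 244 225 223 216 218
 236 217 214 210 215 125  33 124 190 149  68  15  32  41 146 206 221 202
 209 201 194 203 197 201 195 208]
204 [163 168 155  89  31   8   8   3   5   6   5  23 135 217 222 224 211 212
 214 182 211 189 198 138 142 161 174 135  42  13  39  31 173 206 206 217
 234 229 219 230 214 217 218 224]
```

```bash
python3 - <<'E'
from m import *
t=cv2.imread("raw_t9.png")
T=np.array([.0145,-.9999]);A=lambda b:np.arctan2(T[0]*b[1]-T[1]*b[0],T@b)
def ang(e,z):
    p,d=line(w("top",e,z));d=d*np.sign(d[0]);return A(d),p
rows=list(range(171,179))+list(range(185,193))
print("fence",ang(edge(t,1,85,rows,174,192,1,0),24))
print("blade R",ang(edge(t,1,85,range(166,194),193,207,1,-1),20))
# stock top / rail junction: value and sat down columns through the stock
H=cv2.cvtColor(t,cv2.COLOR_BGR2HSV)
for u in (206,212,220,226,230,234,238,242,246):print(u,H[196:220,u,2],H[196:214,u,1])
E
```

```text
fence (np.float64(1.232448887276435), array([500.69913, 380.76413], dtype=float32))
blade R (np.float64(1.2330610922681093), array([511.20923, 334.60507], dtype=float32))
206 [118 124 156 160 157 158 158 159 145  98  52  71  95  83  71  95 142 158
 158 161 158 133  89  80] [128 181 214 218 210 211 221 215 206 200  54  22  13  12  18   3   5   6]
212 [117 156 159 156 159 157 159 160 136  76  35  67  90  84  65 106 157 166
 156 158 162 138  74  68] [100 178 200 195 184 200 197 201 214 252  15  11  14   3   8  10   5   5]
220 [113  69  49  49  49  56  50  45  55  52  70 112 154 138  92 116 154 161
 158 160 144 107  70  77] [138  59  31  16  21  50  41  23  28  20  18   2   7   7  11   4   7   6]
226 [103  70  69  67  67  67  63  62  62  60  93 132 144 122  93 131 159 160
 158 159 134  93  88 112] [121  33  15  27  15  27   4  16   4   9  11   8   4   8   3   4   5   3]
230 [ 84  66  70  77 105 109  89  67  67  54  82 122 140 109  98 134 160 161
 163 155 135  89  79 113] [ 94   8  11  40  95 117  95  11  27  24   3   8   2   7  10   2   5   5]
234 [128 119 112 103  98  98  99  94  98  96 118 155 142  97 113 160 164 163
 166 158 138  84  73 111] [145 118  98 134 143 141 139 165 130  69   4   8   5   5   7  10   5   3]
238 [139 138 142 136 139 137 134 133 127 114 126 156 141  92 108 155 163 159
 161 157 131  88  93 132] [147 142 120 144 147 153 162 163 137  67   6   3   9   6   7   5   8   2]
242 [134 145 140 142 142 137 137 132 125 113 133 154 137  93 118 158 160 164
 162 145 118  88  84 127] [129 111 100 102 117 136 154 158 135  52   4   8   2   8   2   8   3   8]
246 [140 141 145 136 139 136 133 134 128 116 142 151 120  90 122 151 164 162
 159 139  92  66  77 119] [146 121 113 141 158 159 153 158 120  22   5   8   6   6   4   5   5   5]
```

The fence (1.232), blade (1.233) and corner (1.232) agree, and the stock sits against the rail. Handing in.

```bash
python3 -c "
from rig import r
print(r.hand_in())"
```

```text
the job is handed in; nothing more can be done
None
```

The job is handed in: the bevel is locked at about 1.232 rad and lies flush on the trimmer's rail, with the fence turned to the same angle within about 0.001 rad by the top camera; it took about 31 s of the 72 s allowed.

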